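# Shut the flow and flip the shrimp tank's lid open

### The arm

A 6-joint arm with a two-finger parallel gripper is mounted at the origin on the work surface. World frame = base frame: x ahead of the robot, y to its left, z up, the work surface at z = 0. Lengths are in m, angles in degrees, forces in N, time in s.
With the tool pointing down it reaches from about 0.325 to 0.775 m from the base axis. Payload 5.5 kg.
Tool frame: the origin (TCP) lies midway between the tips of the shut fingers; the grasp point (between the pads) lies 19 mm behind it (bot.grip_point_offset is the distance from the TCP to the grasp point, in m); z points along the fingers, x is the direction in which the jaws open and shut, and the axes are right-handed (so a half turn about z gives the same grasp; the last joint's range is limited). The gripper opens to 88 mm and grips with 3 to 60 N. Pads are 20 mm wide; open, the fingers measure 115 mm over their backs; the gripper's body (75 mm by 178 mm) begins 61 mm behind the grasp point.
Start: joints at [64.188, 5.22, 70.514, -0, 104.267, -3.249], TCP at [0.23, 0.554, 0.223] pointing down, gripper open.
Joint ranges: [-164.24, 164.24], [-49.07, 125.15], [9.68, 141.18], [-86.29, 266.29], [3.28, 154.24], [-151.56, 151.56]. Speed limits (degrees/s): [147.25, 147.25, 172.46, 180, 180, 180].

### API

Orientations are given as [roll, pitch, yaw] about the fixed x, y, z axes, in that order (R = Rz(yaw) Ry(pitch) Rx(roll)).
In Python, from bench import bot, vision gives the robot as it stands.
- The arm moves only by the shell command python3 -m creep 'ROWS'. ROWS is JSON, a list of rows, each a list of 7 numbers: the shift along the tool's x, y, z in mm, then the turn, a rotation vector about the tool's x, y, z in degrees, then the closure, from 0 (fully open) to 1 (shut). In form: [[dx, dy, dz, ax, ay, az, grip], ...]. A call has 1 to 20 rows; each row shifts and turns the pose as measured when the row begins, along the tool's axes as they then stand; what a row does not reach is not made up. A row lasts 1/8 s, in which the tool goes at most 62.5 mm and 10.7 degrees, less where a joint would pass 70% of its speed; a pose out of reach is approached as far as the arm can. A call with a gripper value outside its range is refused whole. The fingers move at their own pace and stop on an object; the grip force is fixed at half the most. Time passes only in rows, so rows that do not move let the fingers close. It gives the time, the measured TCP pose, the force and the opening at its end, in the units of the state.
- bot.sense(): the state, without advancing time (a new reading comes with each control period).
- vision.capture(name): name is "scene" or "top" or "wrist"; returns a dict with "image" (400x640x3 uint8, red, green, blue), "K" (3x3 intrinsics, pixels), "R" (3x3) and "t" (3): a world point X has camera coordinates R X + t. Camera axes: x right, y down, z forward; pixel columns grow to the right and rows downward; lengths in m; the calibration is good to about 2 mm. A picture is of the moment at which its call begins. There is no depth.
- bot.hand_in(): hands the job in, once; it reports no verdict.
The state is a dict: "time": time; "joint_pos": joint angles; "qd": joint speeds; "tau": joint torques, N m; "position": TCP position; "eef_rot": TCP orientation; "force": force on the tool from outside, world axes, zero at the start; "moment": the same for the moment, N m; "opening": opening from 0.0 (shut) to 1.0 (fully open).
Only numpy, scipy, OpenCV 4.12 (cv2) and the standard library are available. Lean on these libraries where they do the work, as an engineer would, in place of code of your own. Each camera call takes 0.05 s, during which the arm holds its last target.

### The job

Get the shrimp tank ready for feeding: first push the valve's lever clockwise (seen from above) until it is fully off against its stop, square across the pipe, and leave it off. Then push the tank's hinged lid up by the tab at its front and flip it over backwards until it leans back against its stop and stays open by itself. Nothing needs gripping: do not shift or lift the tank, and leave the other things on the shelf where they are.

Things in the scene. Friction and masses are not known exactly. Their poses are not given: they have to be found in the camera images.
- tank: glass shrimp tank, loose, 4 kg, 180 mm front to back (its x), 200 mm wide (its y), 134 mm tall, standing on a glass shelf whose top is 40 mm above the work surface. Origin: centre of its underside. Its front faces its -x side, towards the robot. It must not be shifted
- tank_hinge (a point): middle of the lid's hinge line, 131 mm above the tank's underside and 40 mm behind its middle; fixed to the tank, axes as the tank's: x to the back, y along the hinge line, z up
- lid (a joint): angle of the white plastic lid (about 0.14 kg) about its hinge: 0 shut and level, grows as the front rises and goes over backwards, 2.0 at the stop. The lid balances near 1.5 to 1.6 rad: left below that it falls shut, beyond it it falls open onto the stop. The hinge is almost free. The lid is a plate 6 mm thick, 200 mm wide, reaching 132 mm forward of the hinge line to about 2 mm past the tank's front glass
- lid_tab (a point): middle of the free front edge of the lid's tab, moving with the lid. The tab is 80 mm wide, 4 mm thick, central, and flares from the lid's front edge forward and upward at 34 degrees; shut, this edge is 160 mm forward of the hinge line (30 mm in front of the tank's front glass) and 20 mm above it. The space below the tab is free, so a finger fits under it from the front
- valve (a joint): angle of the valve's lever: 0 fully on (lever along the pipe), grows as it turns clockwise seen from above, 1.57 fully off at its stop (lever across the pipe). It stays where it is left; about 1 N at the lever's end turns it
- valve_axis (a point): on the lever's turning axis, at mid-height of the lever, 96 mm above the shelf; fixed to the valve's base, which is fixed to the shelf. z up (the turning axis); at joint 0 the lever points along this frame's -x, at 1.57 along its +y. The pipe below runs along x, 80 mm long; its fittings end 11 mm below the lever's underside
- valve_tip (a point): middle of the outer end of the lever, 60 mm from the axis, turning with it. The lever is a black bar 10 mm thick and 20 mm tall, starting at a round hub 32 mm across
- canister: loose round blue twist-cap canister, 60 mm across, 100 mm tall; stays where it is. Origin: centre of its underside
- bowl: loose white ceramic feeding bowl, 72 mm across, 30 mm tall, in front of the tank; stays where it is. Origin: centre of its underside
- scraper: loose silver aluminium scraper lying flat, about 155 mm long with a 74 mm wide head, 10 mm thick; stays where it is. Origin: underside, middle of the handle
- pipette: loose clear pipette with a dark bulb lying flat, 180 mm long, 18 mm thick; stays where it is. Origin: underside, near the middle
- jar: loose amber glass jar, 52 mm across, 70 mm tall, at the right; stays where it is. Origin: centre of its underside
- cup: loose white cup, 60 mm across, 60 mm tall, at the left; stays where it is. Origin: centre of its underside

How it is judged:
By the outcome, as a careful person would: the job done as asked, in the order asked, and still so for the second after the job is handed in, with the robot touching nothing.
It also fails if it takes over 58 s, if anything falls off the work surface, if the arm or the gripper's body presses on something with over 40 N, if the wrist force passes 120 N, or if a joint passes its speed limit or range.

## Working session

There is one attempt and no reset: what is moved stays moved. The work goes in short steps, Python scripts to look and compute and a shell command to move; the robot and the scene stay as the last step left them, time stands still between calls to the robot, and variables do not carry over. Pictures are saved under pics/ and viewed, and the job is handed in when it is done.

```bash
ls; mkdir -p pics; python3 - <<'E'
from bench import bot, vision
import cv2
for n in ["scene","top"]:
    c=vision.capture(n); cv2.imwrite(f"pics/{n}0.png",c["image"][:,:,::-1])
    print(n,c["K"].tolist(),c["R"].round(4).tolist(),c["t"].round(4).tolist())
s=bot.sense(); print(s)
E
```

```text
pics
scene [[445.53250063656446, 0.0, 314.64756279155415], [0.0, 445.53250063656446, 203.21744673311844], [0.0, 0.0, 1.0]] [[0.7242, 0.6895, -0.0056], [0.5897, -0.6236, -0.5132], [-0.3573, 0.3684, -0.8582]] [-0.3911, -0.2258, 1.5967]
top [[408.8602921026043, 0.0, 319.4629838655919], [0.0, 408.8602921026043, 196.35563031406073], [0.0, 0.0, 1.0]] [[0.0044, -0.9999, -0.0092], [-0.981, -0.0026, -0.1938], [0.1937, 0.0098, -0.981]] [-0.009, 0.5558, 1.2811]
{'time': 0.1, 'joint_pos': array([ 6.41883958e+01,  5.25941932e+00,  7.05754775e+01,  1.07966605e-04,
        1.04266803e+02, -3.24901019e+00]), 'qd': array([ 0.07934218, -0.12745373, -0.14463307,  0.02437592, -0.07216846,
        0.03738206]), 'tau': array([ 2.26087890e-03, -4.47858238e+01, -4.07570279e+01,  7.00526219e-02,
        2.84115382e-02, -1.21632193e-04]), 'position': array([0.23010237, 0.55383186, 0.22160852]), 'eef_rot': array([-1.79994132e+02,  1.01530511e-01,  6.74374377e+01]), 'force': array([-0.87005133, -0.11792391, -0.6470405 ]), 'moment': array([-0.00092797,  0.00120643,  0.00869518]), 'opening': 0.9997739196995796}
```

View pics/scene0.png

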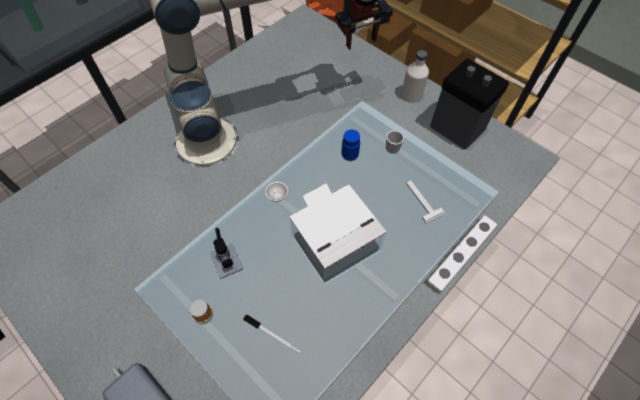

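View pics/top0.png

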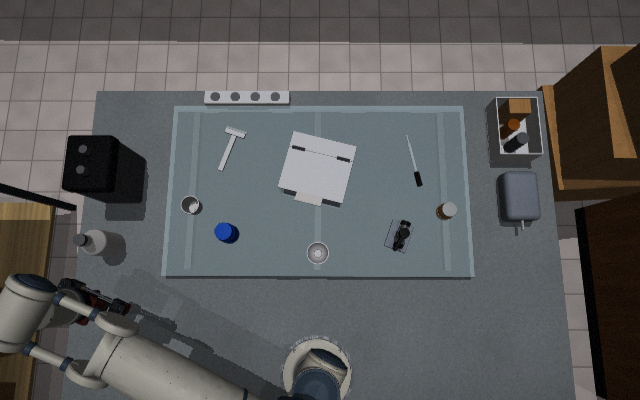

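The top view shows the tank lid around (318,170), its tab near (309,199), the valve near (399,235), the bowl at (317,253) and the canister at (226,232). I'll enlarge the valve and the lid.

```bash
python3 - <<'E'
import cv2,numpy as np
t=cv2.imread("pics/top0.png"); s=cv2.imread("pics/scene0.png")
a=cv2.resize(t[210:260,370:430],None,fx=6,fy=6,interpolation=cv2.INTER_CUBIC) #360x300
b=cv2.resize(s[220:285,195:255],None,fx=6,fy=6,interpolation=cv2.INTER_CUBIC)[:300]
b2=cv2.resize(s[220:285,195:255],(360,390),interpolation=cv2.INTER_CUBIC)
c=cv2.resize(t[120:220,265:370],(420,400),interpolation=cv2.INTER_CUBIC)
im=np.zeros((400,780,3),np.uint8); im[:300,:360]=a; im[:390,400:760]=b2
cv2.imwrite("pics/valve.png",im)
d=cv2.resize(s[175:285,280:390],(400,400),interpolation=cv2.INTER_CUBIC)
im=np.zeros((400,800,3),np.uint8); im[:,:390]=c[:,:390]; im[:,400:]=d
cv2.imwrite("pics/lid.png",im)
E
```

```text
(no output)
```

View pics/valve.png

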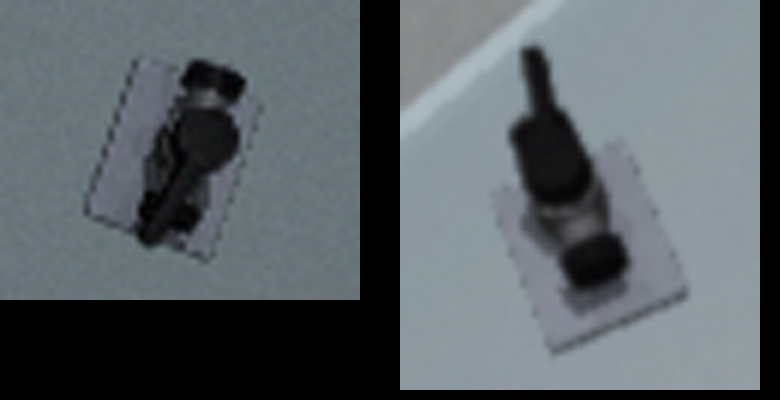

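View pics/lid.png

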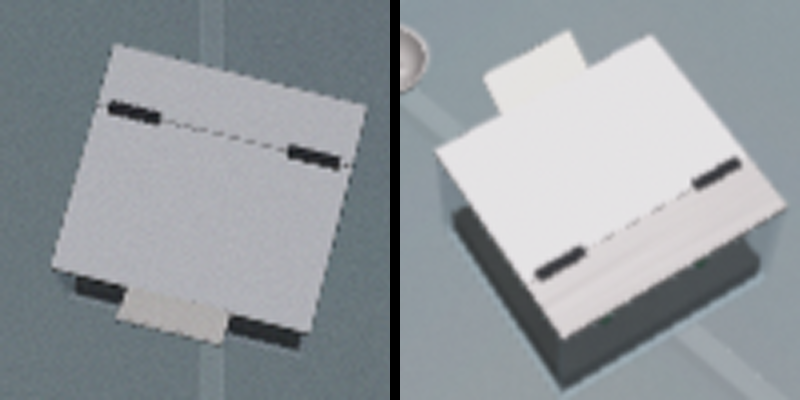

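```bash
cat > h.py <<'E'
import numpy as np, cv2
from bench import bot, vision
def cam(n):
    c=vision.capture(n); return c
def ray(c,p,z):
    R,t=np.array(c["R"]),np.array(c["t"]); d=R.T@np.linalg.solve(c["K"],[p[0],p[1],1]); o=-R.T@t
    return o+d*(z-o[2])/d[2]
def tri(c1,p1,c2,p2):
    P=[np.array(c["K"])@np.c_[c["R"],c["t"]] for c in (c1,c2)]
    X=cv2.triangulatePoints(P[0],P[1],np.array(p1,float).reshape(2,1),np.array(p2,float).reshape(2,1))[:,0]
    return X[:3]/X[3]
def proj(c,X):
    v=np.array(c["K"])@(np.array(c["R"])@X+np.array(c["t"])); return v[:2]/v[2]
E
python3 - <<'E'
from h import *
np.set_printoptions(precision=4,suppress=True)
T=cam("top");S=cam("scene")
lt=lambda x,y:(265+x/4,120+y/4); ls=lambda x,y:(280+(x-400)/3.636,175+y/3.636)
pts={"tabL":((117,318),(572,31)),"tabR":((222,343),(485,78)),"frontL":((53,268),(652,37)),"frontR":((310,330),(438,150)),"backR":((365,103),(565,335)),"backL":((113,45),(785,208))}
# which scene corner is left/right: print both
for k,(a,b) in pts.items(): print(k,tri(T,lt(*a),S,ls(*b)), ray(T,lt(*a),.191 if 'tab' in k else .174))
vt=lambda x,y:(370+x/6,210+y/6); vs=lambda x,y:(195+(x-400)/6,220+y/6)
print("tip",tri(T,vt(148,238),S,vs(532,52)),ray(T,vt(148,238),.136))
print("hub",[ray(T,vt(208,138),z) for z in(.146,.156,.166)])
print("hub scene",[ray(S,vs(547,140),z) for z in(.146,.156,.166)])
for n,p in {"bowl":(317.5,252),"can":(226,231)}.items(): print(n,ray(T,p,.07 if n=="bowl" else .14))
E
```

```text
tabL [0.5223 0.0685 0.1854] [0.5192 0.0652 0.191 ]
tabR [ 0.5034 -0.0093  0.1857] [ 0.5009 -0.0116  0.191 ]
frontL [0.5642 0.1185 0.1651] [0.5603 0.1149 0.174 ]
frontR [ 0.5159 -0.0742  0.1713] [ 0.5138 -0.0765  0.174 ]
backR [ 0.6906 -0.1182  0.1727] [ 0.6892 -0.1194  0.174 ]
backL [0.7392 0.0741 0.1645] [0.7354 0.073  0.174 ]
tip [ 0.3789 -0.2316  0.1362] [ 0.3783 -0.2327  0.136 ]
hub [array([ 0.4271, -0.2623,  0.146 ]), array([ 0.426 , -0.2603,  0.156 ]), array([ 0.4249, -0.2583,  0.166 ])]
hub scene [array([ 0.4249, -0.2573,  0.146 ]), array([ 0.43  , -0.2591,  0.156 ]), array([ 0.4351, -0.261 ,  0.166 ])]
bowl [ 0.3744 -0.0018  0.07  ]
can [0.4319 0.2728 0.14  ]
```

```bash
python3 - <<'E'
from bench import bot, vision
print([a for a in dir(bot) if not a.startswith('_')])
print(bot.grip_point_offset)
E
python3 -m creep --help 2>&1 | head; python3 - <<'E'
from h import *
c=cam("wrist"); cv2.imwrite("pics/w0.png",c["image"][:,:,::-1])
R0=np.array(c["R"]);print(R0.round(3).tolist(),(-R0.T@c["t"]).round(3))
E
```

```text
['PlanningError', 'grip_point_offset', 'hand_in', 'sense']
0.0187
invalid input: not JSON, or not a number
[[0.383, 0.924, -0.002], [0.883, -0.366, 0.295], [0.272, -0.115, -0.955]] [0.155 0.585 0.382]
```

View pics/w0.png

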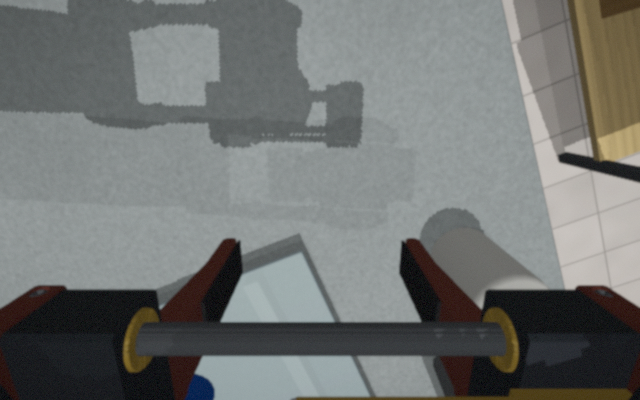

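```bash
cat >> h.py <<'E'
from scipy.spatial.transform import Rotation as Ro
np.set_printoptions(precision=4,suppress=True)
def rot(s): return Ro.from_euler('xyz',s['eef_rot'],degrees=True)
def to(target,rpy=None):
    s=bot.sense(); R=rot(s); d=R.inv().apply(np.array(target)-s['position'])*1000
    w=(R.inv()*Ro.from_euler('xyz',rpy,degrees=True)).as_rotvec(degrees=True) if rpy is not None else 0
    print('pos',s['position'],'rpy',s['eef_rot'],'F',s['force'],'t',s['time'],'q',s['joint_pos'].round(1)); print('shift mm',d.round(1),'|',np.linalg.norm(d).round(1),'turn',w)
E
python3 -m creep '[[0,0,-20,0,0,0,1],[-35,22,-2,0,0,0,1],[-35,22,-1,0,0,0,1],[-35,22,-1,0,0,0,1],[-35,22,-1,0,0,0,1],[-35,22,-1,0,0,0,1],[-35,22,-1,0,0,0,1],[-35,22,-1,0,0,0,1],[-35,22,-1,0,0,0,1],[-35,22,-1,0,0,0,1],[-35,22,-1,0,0,0,1],[-35,22,-1,0,0,0,1],[-35,22,-1,0,0,0,1],[-35,22,-1,0,0,0,1],[-35,22,-1,0,0,0,1],[-35,22,-1,0,0,0,1],[-35,22,-1,0,0,0,1],[-35,22,-1,0,0,0,1]]'
python3 - <<'E'
from h import *
to([.375,-.265,.25],[180,0,72])
E
```

```text
time: 2.5
position: [0.3491, -0.1589, 0.2621]
eef_rot: [179.6, 0.1, 67.8]
force: [0.7, 0.0, -0.2]
opening: 0.002
pos [ 0.3491 -0.1589  0.2621] rpy [179.5542   0.1206  67.7527] F [ 0.6602  0.0167 -0.1697] t 2.5 q [-29.5 -27.8  95.2  -0.1 112.1 -97.3]
shift mm [-88.3  64.1  12.8] | 109.9 turn [ 0.4411  0.1371 -4.2468]
```

```bash

python3 -m creep '[[-22,16,3,0,0,0,1],[-22,16,3,0,0,0,1],[-22,16,3,0,0,0,1],[-22,16,3,0,0,0,1],[0,0,0,0,0,-4,1],[0,0,0,0,0,0,1]]'
python3 - <<'E'
from h import *
to([.375,-.265,.25],[180,0,72])
c=cam("wrist"); cv2.imwrite("pics/w1.png",c["image"][:,:,::-1])
for X in ([.4265,-.261,.146],[.3785,-.232,.146],[.45,-.204,.136]): print(proj(c,np.array(X)))
E
```

```text
time: 3.25
position: [0.3746, -0.2713, 0.2494]
eef_rot: [179.6, 0.1, 71.5]
force: [0.3, -0.3, -0.1]
opening: 0.003
pos [ 0.3746 -0.2713  0.2494] rpy [179.6492   0.1194  71.4934] F [ 0.341  -0.2533 -0.1226] t 3.25 q [ -40.1  -15.9   87.6    0.   107.9 -111.6]
shift mm [ 6.1 -1.6 -0.7] | 6.3 turn [ 0.3503  0.121  -0.5062]
[350.4733 250.6956]
[366.8091 191.9474]
[415.5908 250.1346]
```

View pics/w1.png

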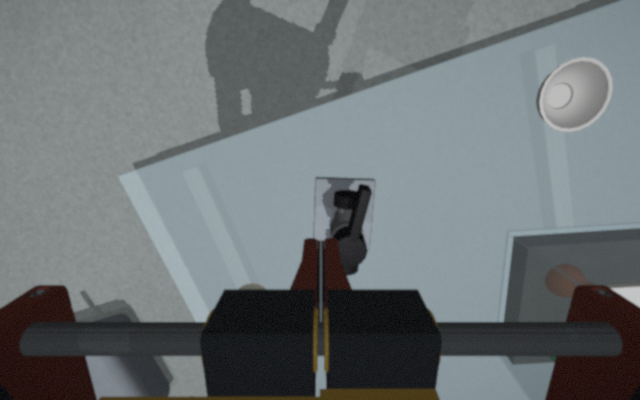

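```bash

python3 -m creep '[[0,0,30,0,0,0,1],[0,0,40,0,0,0,1],[0,0,30,0,0,0,1],[0,0,15,0,0,0,1],[0,0,8,0,0,0,1],[0,0,0,0,0,0,1]]'
python3 - <<'E'
from h import *
to([.3774,-.2553,.125],[180,0,72])
c=cam("wrist"); cv2.imwrite("pics/w2.png",c["image"][:,:,::-1])
s=bot.sense();R=rot(s).inv()
P=[[.3774,-.2553],[.381,-.2405],[.3912,-.226],[.4078,-.216],[.4261,-.2135]]
q=s['position'][:2]
for p in P: print(R.apply([p[0]-q[0],p[1]-q[1],0])*1000); q=p
E
```

```text
time: 4.05
position: [0.3765, -0.271, 0.1259]
eef_rot: [179.3, 0.2, 71.2]
force: [0.4, 0.3, 0.1]
opening: 0.005
pos [ 0.3765 -0.271   0.1259] rpy [179.3076   0.2482  71.2389] F [0.3586 0.3198 0.0912] t 4.05 q [ -40.   -16.7  100.8    0.    95.2 -111.2]
shift mm [15.2 -4.2  0.8] | 15.8 turn [ 0.6908  0.2528 -0.7596]
[15.3675 -4.4155 -0.1295]
[15.1713 -1.3505 -0.0889]
[17.01    4.9949 -0.0154]
[14.8076 12.5014  0.0922]
[ 8.253  16.5226  0.1751]
```

View pics/w2.png

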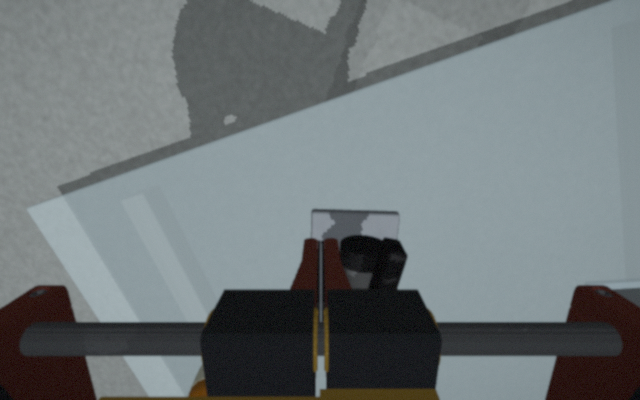

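The finger is at (322,265), left of the lever, whose end shows at (400,260). I'll sweep along the arc in half-steps.

```bash

python3 -m creep '[[8,-2,0,0,0,0,1],[8,-2,0,0,0,0,1],[8,-1,0,0,0,0,1],[7,-1,0,0,0,0,1],[8,2,0,0,0,0,1],[9,3,0,0,0,0,1],[7,6,0,0,0,0,1],[7,6,0,0,0,0,1],[0,0,0,0,0,0,1]]'
python3 - <<'E'
from h import *
to([.4261,-.2135,.125],[180,0,72])
c=cam("wrist"); cv2.imwrite("pics/w3.png",c["image"][:,:,::-1])
c=cam("top"); cv2.imwrite("pics/t3.png",cv2.resize(c["image"][200:270,360:440,::-1],None,fx=6,fy=6))
E
```

```text
time: 5.22
position: [0.4103, -0.2129, 0.1292]
eef_rot: [179.0, 0.4, 71.2]
force: [-0.4, -0.9, -0.7]
opening: 0.004
pos [ 0.4103 -0.2129  0.1292] rpy [179.0183   0.3959  71.25  ] F [-0.4294 -0.8937 -0.7276] t 5.225 q [ -31.5  -17.4  101.    -0.2   95.3 -102.8]
shift mm [ 4.5 15.1  4.4] | 16.4 turn [ 0.9791  0.4023 -0.7466]
```

View pics/w3.png

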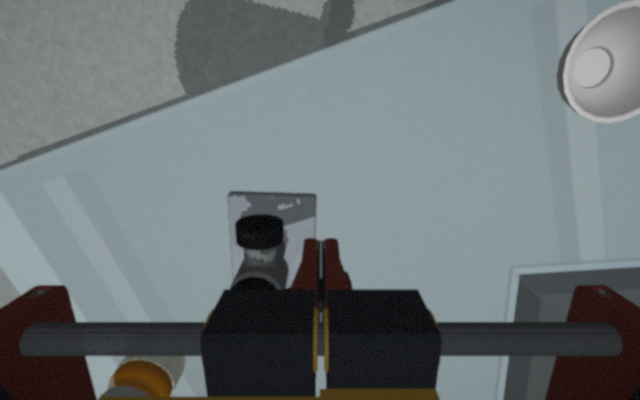

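The finger has swept past the pipe's near fitting (260,230), and the lever is hidden behind the gripper. I'll keep pushing towards the stop, in small steps and watching the force.

```bash

python3 -m creep '[[2,5,3,0,0,0,1],[1,5,1,0,0,0,1],[0,4,1,0,0,0,1],[0,3,1,0,0,0,1],[0,0,0,0,0,0,1]]'
python3 -m creep '[[0,2,1,0,0,0,1],[0,2,1,0,0,0,1]]'
python3 -m creep '[[0,3,1,0,0,0,1],[0,3,1,0,0,0,1]]'
python3 - <<'E'
from h import *
to([.4261,-.2135,.125],[180,0,72])
E
```

```text
time: 5.95
position: [0.4278, -0.2163, 0.1229]
eef_rot: [179.1, 0.4, 71.2]
force: [-0.3, -0.1, 0.1]
opening: 0.004
time: 6.2
position: [0.4287, -0.2165, 0.1222]
eef_rot: [179.5, 0.4, 71.1]
force: [-12.3, 6.2, 10.8]
opening: 0.008
time: 6.45
position: [0.4287, -0.2165, 0.1223]
eef_rot: [-179.7, 0.3, 71.1]
force: [-17.1, 7.6, 12.0]
opening: 0.004
pos [ 0.4287 -0.2165  0.1223] rpy [-179.7097    0.3484   71.0658] F [-17.1172   7.6446  11.9671] t 6.45 q [ -30.6  -13.1   98.1   -0.4   95.1 -101.7]
shift mm [ 1.9 -3.5 -2.7] | 4.8 turn [-0.2932  0.3461 -0.9351]
```

```bash

python3 -m creep '[[0,-4,-1,0,0,0,1],[0,-15,0,0,0,0,1],[0,-15,-5,0,0,0,1],[0,0,-40,0,0,0,1],[0,0,-60,0,0,0,1],[0,-30,-50,0,0,0,1],[0,-50,0,0,0,0,1],[0,0,0,0,0,0,1]]'
python3 - <<'E'
from h import *
to([.35,0.0,.3],[180,0,72])
c=cam("wrist"); cv2.imwrite("pics/w4.png",c["image"][:,:,::-1])
c=cam("top"); cv2.imwrite("pics/t4.png",cv2.resize(c["image"][200:270,360:440,::-1],None,fx=6,fy=6))
E
```

```text
time: 7.45
position: [0.3191, -0.1781, 0.2833]
eef_rot: [-179.9, 0.4, 71.1]
force: [0.2, 0.5, -0.5]
opening: 0.008
pos [ 0.3191 -0.1781  0.2833] rpy [-179.9311    0.4288   71.0606] F [ 0.1887  0.4681 -0.5121] t 7.45 q [ -34.1  -29.4   94.1   -0.5  115.2 -105.4]
shift mm [178.3 -28.6 -18. ] | 181.5 turn [-0.0725  0.4282 -0.9397]
```

View pics/w4.png

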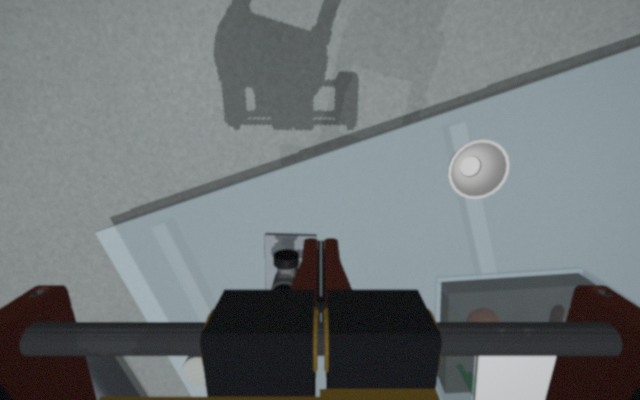

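View pics/t4.png

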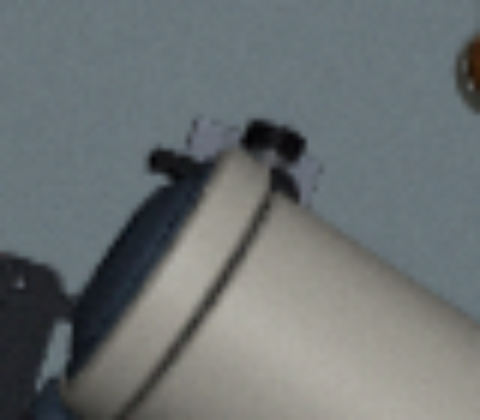

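The top view shows the lever's end at about (386,226), so it lies across the pipe. I'll confirm once the arm is clear, and meanwhile fit the arm's geometry for the tilted approach.

```bash

python3 -m creep '[[30,0,-10,0,0,10,1],[30,-5,-10,0,0,10,1],[30,-10,-10,0,0,10,1],[25,-15,-10,0,0,10,1],[20,-20,-10,0,0,10,1],[0,0,0,0,0,10,1],[0,0,0,0,0,10,1],[0,0,0,0,0,10,1],[0,0,0,0,0,10,1],[0,0,0,0,0,10,1],[0,0,0,0,0,10,1],[0,0,0,0,0,10,1],[0,0,0,0,0,10,1],[0,0,0,0,0,10,1],[0,0,0,0,0,10,1],[0,0,0,0,0,10,1]]'
python3 - <<'E'
from h import *
to([.40,0.02,.36],[180,0,-90])
E
```

```text
time: 9.55
position: [0.3866, -0.0319, 0.3125]
eef_rot: [177.9, 0.1, -93.9]
force: [-0.0, 0.4, -0.6]
opening: 0.006
pos [ 0.3866 -0.0319  0.3125] rpy [177.8726   0.0601 -93.9011] F [-0.0142  0.3557 -0.5566] t 9.55 q [ -9.6 -22.8  86.4  -0.2 118.4  84.2]
shift mm [-52.8  -8.1 -47.7] | 71.6 turn [ 2.1246  0.1325 -3.8996]
```

```bash

python3 -m creep '[[-20,0,-20,0,0,0,1],[-20,0,-20,0,0,0,1],[-10,0,-8,0,0,0,1],[0,0,0,10,0,0,1],[0,0,0,10,0,0,1],[0,0,0,10,0,0,1],[0,0,0,10,0,0,1],[0,0,0,0,0,0,1]]'
cat > kin.py <<'E'
from h import *
from scipy.optimize import least_squares
D=[(5.259,70.575,104.267,.5997,.2216),(-27.8,95.2,112.1,.38354,.2621),(-15.9,87.6,107.9,.4625,.2494),(-16.7,100.8,95.2,.4639,.1259),(-13.1,98.1,95.1,.4803,.1223),(-29.4,94.1,115.2,.3654,.2833),(-22.8,86.4,118.4,.3879,.3125)]
s=bot.sense(); p=s['position'];q=s['joint_pos']
D.append((q[1],q[2],q[4],np.hypot(p[0],p[1]),p[2]))
D=np.array(D)
def fk(k,q2,q3,q5):
    a,L1,L2,b,h,Lt=k; q2,q3,q5=np.radians([q2,q3,q5]); u=q2+q3;w=u+q5
    return a+L1*np.sin(q2)+L2*np.sin(u)+b*np.cos(u)+Lt*np.sin(w), h+L1*np.cos(q2)+L2*np.cos(u)-b*np.sin(u)+Lt*np.cos(w)
def res(k):
    r,z=fk(k,*D.T[:3]); return np.r_[r-D[:,3],z-D[:,4]]
f=least_squares(res,[0.0,.4,.4,0,.35,.25]); K=f.x
E
python3 - <<'E'
from kin import *
to([.40,0.02,.36]); print(K,abs(f.fun).max())
# feasibility: tool elevation angle tau below horizontal, TCP at r,z
for tau in (0,10,20,30,40,50):
  for r,z in ((.47,.16),(.50,.16),(.52,.17),(.56,.30),(.62,.30),(.65,.3)):
    w=np.radians(90+tau)
    g=lambda x:np.r_[np.array(fk(K,x[0],x[1],90+tau-x[0]-x[1]))-[r,z]]
    o=least_squares(g,[-40,110],bounds=([-49,9.7],[125,141]))
    q5=90+tau-o.x.sum(); print(tau,r,z,o.x.round(1),q5.round(1),'err',np.abs(o.fun).max().round(3), 'ok' if np.abs(o.fun).max()<.002 and q5>3.3 else '-')
E
```

```text
time: 10.55
position: [0.4319, 0.0249, 0.3628]
eef_rot: [-144.4, -0.4, -94.2]
force: [-0.2, 0.4, -0.7]
opening: 0.007
pos [0.4319 0.0249 0.3628] rpy [-144.3976   -0.3517  -94.1894] F [-0.1627  0.4295 -0.7266] t 10.55 q [  1.9 -48.9 103.5  -3.8  90.   94.7]
shift mm [  7.2  27.2 -16. ] | 32.4 turn 0
[-0.0002  0.3717  0.5594  0.0974  0.1553  0.3466] 0.0007459488439356954
0 0.47 0.16 [-26.4 141. ] -24.6 err 0.179 -
0 0.5 0.16 [-26. 141.] -25.0 err 0.149 -
0 0.52 0.17 [-29.1 141. ] -21.9 err 0.128 -
0 0.56 0.3 [-49.  140.5] -1.5 err 0.063 -
0 0.62 0.3 [-49.  139.3] -0.3 err 0.005 -
0 0.65 0.3 [-42.  135.5] -3.5 err 0.0 -
10 0.47 0.16 [-49. 141.] 8.0 err 0.146 -
10 0.5 0.16 [-46.4 141. ] 5.4 err 0.122 -
10 0.52 0.17 [-46.9 141. ] 5.9 err 0.101 -
10 0.56 0.3 [-49.  133.6] 15.4 err 0.067 -
10 0.62 0.3 [-49.  133.1] 15.9 err 0.007 -
10 0.65 0.3 [-43.4 130.1] 13.3 err 0.0 ok
20 0.47 0.16 [-49. 141.] 18.0 err 0.131 -
20 0.5 0.16 [-49. 141.] 18.0 err 0.101 -
20 0.52 0.17 [-49. 141.] 18.0 err 0.081 -
20 0.56 0.3 [-49. 127.] 32.0 err 0.052 -
20 0.62 0.3 [-47.3 126.3] 31.0 err 0.0 ok
20 0.65 0.3 [-40.8 122.8] 28.1 err 0.0 ok
30 0.47 0.16 [-49.  137.4] 31.6 err 0.111 -
30 0.5 0.16 [-49.  136.9] 32.1 err 0.082 -
30 0.52 0.17 [-49.  135.5] 33.5 err 0.064 -
30 0.56 0.3 [-49.  121.3] 47.7 err 0.022 -
30 0.62 0.3 [-41.5 117.6] 43.9 err 0.0 ok
30 0.65 0.3 [-35.8 114.3] 41.6 err 0.0 ok
40 0.47 0.16 [-49.  131.1] 47.9 err 0.082 -
40 0.5 0.16 [-49.  130.9] 48.1 err 0.052 -
40 0.52 0.17 [-49.  129.8] 49.2 err 0.033 -
40 0.56 0.3 [-45.1 114.6] 60.5 err 0.0 ok
40 0.62 0.3 [-34.4 108.4] 56.0 err 0.0 ok
40 0.65 0.3 [-29.2 105. ] 54.2 err 0.0 ok
50 0.47 0.16 [-49.  126.3] 62.7 err 0.039 -
50 0.5 0.16 [-49.  126.4] 62.6 err 0.009 -
50 0.52 0.17 [-46.6 124.2] 62.4 err 0.0 ok
50 0.56 0.3 [-36.2 105.1] 71.1 err 0.0 ok
50 0.62 0.3 [-26.4  98.7] 67.7 err 0.0 ok
50 0.65 0.3 [-21.6  95.2] 66.4 err 0.0 ok
```

```bash
cat > ik.py <<'E'
from kin import *
a,L1,L2,b,h,Lt=K
lo=np.array([-164.24,-49.07,9.68,-86.29,3.28,-151.56]);hi=np.array([164.24,125.15,141.18,266.29,154.24,151.56])
def FK(q):
    r,z=fk((a,L1,L2,b,h,0),q[1],q[2],0)
    R=Ro.from_euler('ZYZYZ',[q[0],q[1]+q[2],q[3],q[4],-q[5]*SG],degrees=True)*Ro.from_euler('z',OFF,degrees=True)
    c,s=np.cos(np.radians(q[0])),np.sin(np.radians(q[0]))
    return np.array([r*c,r*s,z])+Lt*R.apply([0,0,1]),R
SG=-1;OFF=180
def Rt(az,tau,top=1):
    z=Ro.from_euler('ZY',[az,90+tau],degrees=True).apply([0,0,1])  # elevation: down tau
    x=np.cross(z,[0,0,1]);x/=np.linalg.norm(x);x*=top
    return Ro.from_matrix(np.c_[x,np.cross(z,x),z])
def IK(p,R):
    best=None
    for g in ([20,-20,100,-60,60,90],[20,-20,100,60,60,90],[-20,-20,100,60,60,90],[-20,-20,100,120,60,0],[0,-30,110,-80,90,30],[0,-30,110,-80,90,-90],[0,-20,110,80,80,-90],[-30,-20,110,150,80,-90]):
        def e(q):
            P,Q=FK(q); return np.r_[(P-p)*5,(R.inv()*Q).as_rotvec()]
        o=least_squares(e,g,bounds=(lo,hi),x_scale=50)
        if best is None or o.cost<best.cost: best=o
    return best.x,np.sqrt(2*best.cost)
E
python3 - <<'E'
from ik import *
s=bot.sense(); P,R=FK(s['joint_pos']); print(P-s['position'],(rot(s).inv()*R).as_rotvec(degrees=True))
p=np.array([.51+.010*.972,.03,.150])
for az in (-80,-70,-60,-50,-40,30,40,50,60,70,80):
  for tau in (20,30,40):
    for top in (1,-1):
      q,e=IK(p,Rt(az,tau,top)); 
      if e<.01: print(az,tau,top,q.round(0),e.round(3))
E
```

```text
Traceback (most recent call last):
  File "ik.py", line 6, in FK
    R=Ro.from_euler('ZYZYZ',[q[0],q[1]+q[2],q[3],q[4],-q[5]*SG],degrees=True)*Ro.from_euler('z',OFF,degrees=True)
      ~~~~~~~~~~~~~^^^^^^^^^^^^^^^^^^^^^^^^^^^^^^^^^^^^^^^^^^^^^^^^^^^^^^^^^^
  File "scipy/spatial/transform/_rotation.pyx", line 1413, in scipy.spatial.transform._rotation.Rotation.from_euler
ValueError: Expected axis specification to be a non-empty string of upto 3 characters, got ZYZYZ
```

```bash
python3 - <<'E'
s=open('ik.py').read()
s=s.replace("R=Ro.from_euler('ZYZYZ',[q[0],q[1]+q[2],q[3],q[4],-q[5]*SG],degrees=True)*Ro.from_euler('z',OFF,degrees=True)","R=Ro.from_euler('ZYZ',[q[0],q[1]+q[2],q[3]],degrees=True)*Ro.from_euler('YZ',[q[4],q[5]+180],degrees=True)")
open('ik.py','w').write(s)
E
python3 - <<'E'
from ik import *
s=bot.sense(); P,R=FK(s['joint_pos']); print(P-s['position'],(rot(s).inv()*R).as_rotvec(degrees=True))
p=np.array([.51+.010*.972,.03,.150])
for az in (-80,-70,-60,-50,-40,30,40,50,60,70,80):
  for tau in (20,30,40):
    for top in (1,-1):
      q,e=IK(p,Rt(az,tau,top)); 
      if e<.01: print(az,tau,top,q.round(0),e.round(3))
E
```

```text
[ 0.0011 -0.0338 -0.0001] [-0.  0.  0.]
-80 20 -1 [ 37.  11.  95. -62. 108.  26.] 0.0
-80 30 -1 [ 35.   6.  95. -55. 105.  23.] 0.0
-80 40 -1 [ 32.   2.  94. -47. 102.  19.] 0.0
-70 20 -1 [ 39.   4. 104. -65. 101.  23.] 0.0
-70 30 -1 [ 37.  -1. 103. -57.  99.  18.] 0.0
-70 40 -1 [ 33.  -5. 101. -49.  96.  13.] 0.0
-60 20 -1 [ 41.  -5. 112. -68.  94.  20.] 0.0
-60 30 -1 [ 38. -10. 110. -59.  92.  13.] 0.0
-60 40 -1 [ 34. -13. 108. -50.  90.   6.] 0.0
-50 20 -1 [ 42. -15. 120. -70.  86.  16.] 0.0
-50 30 -1 [ 39. -19. 118. -60.  84.   7.] 0.0
-50 40 -1 [ 34. -21. 114. -50.  83.  -1.] 0.0
-40 20 -1 [ 42. -26. 129. -72.  78.  10.] 0.0
-40 30 -1 [ 38. -29. 125. -61.  76.  -1.] 0.0
-40 40 -1 [ 32. -30. 120. -49.  76. -11.] 0.0
30 30 1 [-25. -48. 136.  54.  61.  21.] 0.0
30 40 1 [-20. -44. 129.  41.  64.  32.] 0.0
30 40 -1 [ -20.  -44.  129.   41.   64. -148.] 0.0
40 20 1 [-34. -34. 134.  72.  71.  -4.] 0.0
40 30 1 [-29. -36. 130.  59.  70.   7.] 0.0
40 40 1 [-24. -35. 124.  47.  71.  18.] 0.0
50 20 1 [-35. -22. 126.  72.  81. -12.] 0.0
50 30 1 [-31. -25. 123.  61.  79.  -2.] 0.0
50 40 1 [-26. -27. 118.  49.  78.   7.] 0.0
60 20 1 [-35. -11. 118.  69.  89. -17.] 0.0
60 30 1 [-32. -16. 115.  60.  87.  -9.] 0.0
60 40 1 [-27. -18. 112.  50.  85.  -1.] 0.0
70 20 1 [-34.  -2. 109.  67.  97. -21.] 0.0
70 30 1 [-31.  -7. 108.  58.  94. -15.] 0.0
70 40 1 [-27. -10. 106.  50.  92.  -9.] 0.0
80 20 1 [-32.   6. 101.  64. 104. -24.] 0.0
80 30 1 [-30.   1. 100.  56. 101. -20.] 0.0
80 40 1 [-26.  -3.  99.  48.  98. -15.] 0.0
```

```bash
python3 - <<'E'
s=open('kin.py').read()
s=s.replace("D=np.array(D)","D=np.array(D); OFFY=.0335; D[:,3]=np.sqrt(D[:,3]**2-OFFY**2)")
open('kin.py','w').write(s)
s=open('ik.py').read()
s=s.replace("np.array([r*c,r*s,z])","np.array([r*c-OFFY*s,r*s+OFFY*c,z])"); open('ik.py','w').write(s)
E
python3 - <<'E'
from ik import *
print(K,abs(f.fun).max())
s=bot.sense(); P,R=FK(s['joint_pos']); print(P-s['position'],(rot(s).inv()*R).as_rotvec(degrees=True))
for p,az,tau in (((.42,-.02,.30),40,25),((.46,-.015,.15),40,25),((.513,.032,.15),40,25),((.513,.032,.15),35,25),((.54,.03,.25),25,25),((.6,.01,.31),0,25),((.66,-.01,.3),0,25),((.43,.0,.36),20,40)):
    q,e=IK(np.array(p),Rt(az,tau)); print(p,az,tau,q.round(1),e.round(4))
to([.42,-.02,.30],Rt(40,25).as_euler('xyz',degrees=True)); 
E
```

```text
[-0.0014  0.3726  0.5597  0.0972  0.155   0.3475] 0.0007644111577650992
[-0.0013 -0.0004 -0.0001] [-0.  0.  0.]
(0.42, -0.02, 0.3) 40 25 [-58.  -49.  124.4  67.2 103.2  10.2] 0.0
(0.46, -0.015, 0.15) 40 25 [-51.1 -40.5 135.1  65.   89.   -4.6] 0.0
(0.513, 0.032, 0.15) 40 25 [-38.1 -37.4 133.3  65.7  76.7  -0.4] 0.0
(0.513, 0.032, 0.15) 35 25 [-36.7 -44.1 137.   64.7  72.2   5.2] 0.0
(0.54, 0.03, 0.25) 25 25 [-29.8 -49.1 129.1  55.8  65.5  26.1] 0.0364
(0.6, 0.01, 0.31) 0 25 [ -4.7 -48.9 123.3   6.6  40.8  83. ] 0.0
(0.66, -0.01, 0.3) 0 25 [ -7.2 -36.8 117.6  11.5  34.9  77.5] 0.0
(0.43, 0.0, 0.36) 20 40 [-35.8 -49.1 107.7  39.4  94.7  45. ] 0.1313
pos [0.4319 0.0249 0.3628] rpy [-144.3976   -0.3517  -94.1894] F [-0.1627  0.4295 -0.7266] t 10.55 q [  1.9 -48.9 103.5  -3.8  90.   94.7]
shift mm [45.3 43.6 46.3] | 78.1 turn [ 28.0486 -34.5794 -28.2684]
```

```bash
cat > plan.py <<'E'
from ik import *
X=np.array([.972,-.235,0]);Y=np.array([.235,.972,0]);H=np.array([.666,-.011,.171])
def pt(x,y,z): return np.array([.5105,.0266,0])+x*X+y*Y+[0,0,z]
def arc(al,rho,y): 
    al=np.radians(al); return H-rho*np.cos(al)*X+[0,0,rho*np.sin(al)]+y*Y
E
python3 - <<'E'
from plan import *
W=[((.36,-.02,.34),45,45),((.40,-.05,.30),45,30),(pt(.012,-.018,.15)-.08*np.array([.707,.707,0]),45,25),(pt(.012,-.018,.15),45,25),(pt(.012,-.018,.19),45,25),(pt(.02,-.018,.22),45,25),
(arc(30,.14,-.015),45,25),(arc(30,.14,-.015),35,25),(arc(30,.14,-.015),35,35),(arc(45,.135,-.01),35,35),(arc(45,.135,-.01),25,35),(arc(60,.13,-.01),25,35),(arc(60,.13,0),10,35),(arc(75,.125,0),10,30),(arc(75,.125,0),25,30),(arc(90,.125,0),10,30),(arc(105,.125,0),10,30)]
for p,az,tau in W:
    q,e=IK(np.array(p),Rt(az,tau)); print(np.round(p,3),az,tau,q.round(0),e.round(3))
E
```

```text
[ 0.36 -0.02  0.34] 45 45 [-53. -47. 109.  50. 115.  15.] 0.0
[ 0.4  -0.05  0.3 ] 45 30 [-60. -41. 117.  63. 110.   5.] 0.0
[ 0.461 -0.05   0.15 ] 45 25 [-54. -28. 127.  64.  94. -12.] 0.0
[0.518 0.006 0.15 ] 45 25 [-41. -27. 127.  66.  83.  -7.] 0.0
[0.518 0.006 0.19 ] 45 25 [-41. -30. 124.  65.  85.  -3.] 0.0
[0.526 0.004 0.22 ] 45 25 [-41. -29. 121.  65.  86.   0.] 0.0
[0.545 0.003 0.241] 45 25 [-39. -27. 117.  65.  85.   2.] 0.0
[0.545 0.003 0.241] 35 25 [-37. -38. 124.  63.  76.  11.] 0.0
[0.545 0.003 0.241] 35 35 [-33. -36. 118.  51.  77.  20.] 0.0
[0.571 0.002 0.266] 35 35 [-31. -31. 112.  50.  76.  22.] 0.0
[0.571 0.002 0.266] 25 35 [-27. -39. 117.  44.  68.  34.] 0.0
[ 0.6   -0.005  0.284] 25 35 [-25. -33. 112.  43.  67.  35.] 0.0
[0.603 0.004 0.284] 10 35 [-14. -40. 116.  24.  54.  61.] 0.0
[ 0.635 -0.003  0.292] 10 30 [-15. -37. 116.  30.  48.  56.] 0.0
[ 0.635 -0.003  0.292] 25 30 [-25. -29. 111.  49.  61.  31.] 0.0
[ 0.666 -0.011  0.296] 10 30 [-15. -31. 112.  30.  46.  55.] 0.0
[ 0.697 -0.019  0.292] 10 30 [-15. -25. 108.  31.  44.  53.] 0.0
```

```bash
python3 - <<'E'
from plan import *
to([.40,-.06,.32],Rt(45,40).as_euler('xyz',degrees=True))
E
```

```text
pos [0.4319 0.0249 0.3628] rpy [-144.3976   -0.3517  -94.1894] F [-0.1627  0.4295 -0.7266] t 10.55 q [  1.9 -48.9 103.5  -3.8  90.   94.7]
shift mm [86.8 46.  20.3] | 100.3 turn [ 13.6513 -33.7501 -35.9586]
```

```bash
python3 -m creep '[[22,12,5,0,0,0,1],[22,12,5,0,0,0,1],[22,12,5,0,0,0,1],[20,10,5,0,0,0,1],[0,0,0,2.7,-6.8,-7.2,1],[0,0,0,2.7,-6.8,-7.2,1],[0,0,0,2.7,-6.8,-7.2,1],[0,0,0,2.7,-6.8,-7.2,1],[0,0,0,2.7,-6.8,-7.2,1]]'
python3 - <<'E'
from plan import *
to([.40,-.05,.30],Rt(45,30).as_euler('xyz',degrees=True))
c=cam("top"); cv2.imwrite("pics/t5.png",cv2.resize(c["image"][120:270,260:440,::-1],None,fx=4,fy=4))
E
```

```text
time: 11.68
position: [0.4268, -0.0621, 0.3387]
eef_rot: [-131.3, 2.0, -42.6]
force: [-0.1, -0.1, -0.5]
opening: 0.001
pos [ 0.4268 -0.0621  0.3387] rpy [-131.2531    1.9622  -42.5666] F [-0.1357 -0.0935 -0.4737] t 11.675 q [-51.  -31.7 102.2  52.1 110.2  11.2]
shift mm [-26.6  35.9  19.2] | 48.6 turn [11.292   3.1256 -0.1776]
```

View pics/t5.png

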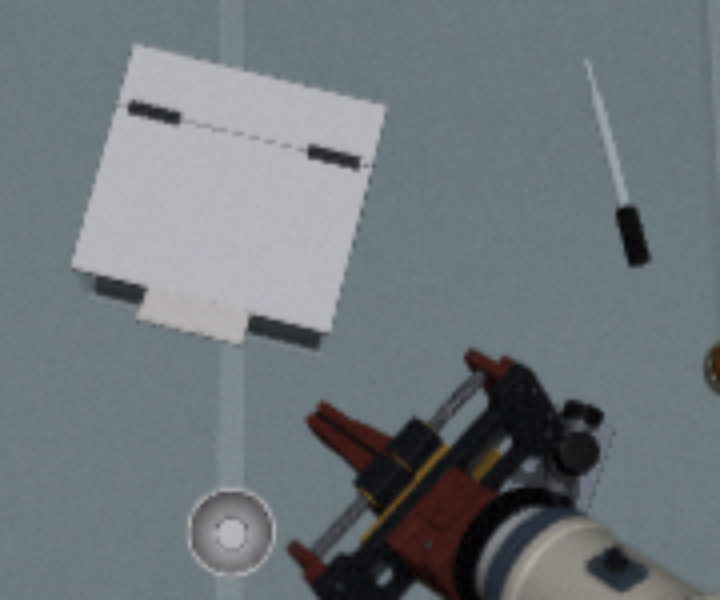

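The top view shows the gripper right of the bowl, with its finger tip at (315,412) in the crop and the tab's free edge around (190,330). I'll go down to the point in front of the tab.

```bash
python3 - <<'E'
from plan import *
e=Rt(45,25).as_euler('xyz',degrees=True)
to([.44,-.065,.26],e)
s=bot.sense();R=Rt(45,25)
print(R.inv().apply([.036,.029,-.11])*1000)
E
```

```text
pos [ 0.4273 -0.0633  0.3357] rpy [-131.0987    2.2643  -42.2717] F [-1.1928  1.1657 -3.6695] t 11.725 q [-51.1 -31.2 102.3  52.1 110.3  10.8]
shift mm [13.5 52.  54.9] | 76.8 turn [16.1475  3.5329 -0.4112]
[ 4.9497 80.2695 88.1437]
```

```bash
python3 -m creep '[[0,0,0,8,1.8,0,1],[0,0,0,8,1.8,0,1],[0,0,0,0,0,0,1]]'
python3 - <<'E'
from plan import *
e=Rt(45,25).as_euler('xyz',degrees=True)
to([.44,-.065,.26],e)
to([.476,-.036,.15],e)
E
```

```text
time: 12.1
position: [0.4267, -0.0647, 0.3357]
eef_rot: [-114.9, 0.7, -45.4]
force: [0.3, -0.8, -0.6]
opening: 0.004
pos [ 0.4267 -0.0647  0.3357] rpy [-114.8608    0.6719  -45.358 ] F [ 0.3015 -0.8046 -0.5627] t 12.1 q [-60.5 -35.3 113.3  67.6 108.9   5.5]
shift mm [10.4 64.7 40.2] | 76.9 turn [-0.1413 -0.0414 -0.7602]
pos [ 0.4267 -0.0647  0.3357] rpy [-114.8608    0.6719  -45.358 ] F [ 0.3015 -0.8046 -0.5627] t 12.1 q [-60.5 -35.3 113.3  67.6 108.9   5.5]
shift mm [ 16.4 145.1 128.1] | 194.3 turn [-0.1413 -0.0414 -0.7602]
```

```bash
python3 -m creep '[[2,24,20,0,0,0,1],[3,24,21,0,0,0,1],[3,24,21,0,0,0,1],[3,24,21,0,0,0,1],[3,24,21,0,0,0,1],[2,20,18,0,0,0,1],[0,0,0,0,0,0,1]]'
python3 - <<'E'
from plan import *
e=Rt(45,25).as_euler('xyz',degrees=True)
to(pt(.012,-.018,.15),e)
c=cam("top"); cv2.imwrite("pics/t6.png",cv2.resize(c["image"][160:260,280:440,::-1],None,fx=5,fy=5))
c=cam("scene"); cv2.imwrite("pics/s6.png",cv2.resize(c["image"][150:300,190:400,::-1],None,fx=3.8,fy=3.8))
c=cam("wrist"); cv2.imwrite("pics/w6.png",c["image"][:,:,::-1])
E
```

```text
time: 12.98
position: [0.4751, -0.0398, 0.1622]
eef_rot: [-116.4, -0.3, -44.6]
force: [0.4, 0.2, 0.9]
opening: 0.003
pos [ 0.4751 -0.0398  0.1622] rpy [-116.4231   -0.2598  -44.6443] F [0.3568 0.2092 0.9049] t 12.975 q [-51.1 -28.5 125.8  63.   92.4  -9.6]
shift mm [ -1.9 -17.1  61.8] | 64.1 turn [1.4222 0.2078 0.3884]
```

View pics/t6.png

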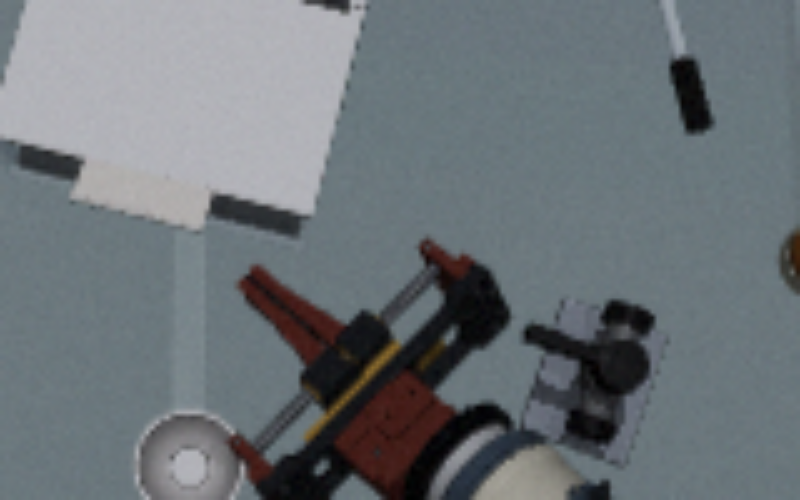

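View pics/s6.png

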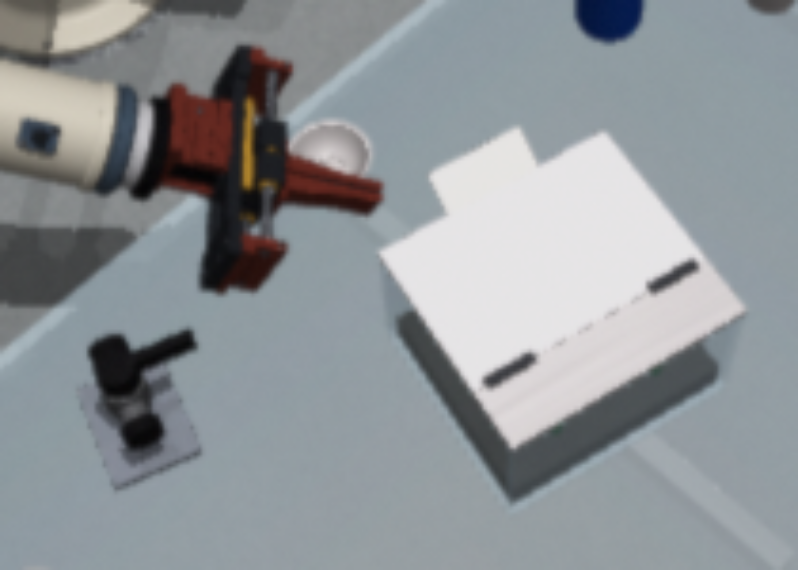

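View pics/w6.png

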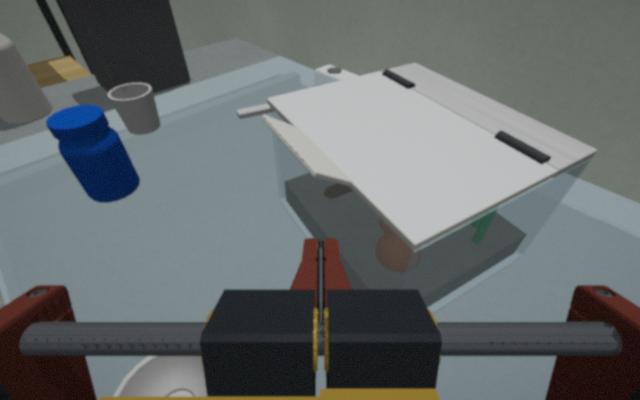

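Views: the lever now lies square across the pipe. In the top crop it runs from the hub (620,360) to its end (530,332), against the pipe direction (625,320) to (590,425). The finger is in front of and just right of the tab. I'll lower it slightly, then slide in level.

```bash
python3 -m creep '[[0,11,6,0,0,0,1],[0,-3,6,0,0,0,1],[0,-6,12,0,0,0,1],[-1,-6,12,0,0,0,1],[-1,-6,12,0,0,0,1],[0,-4,8,0,0,0,1],[0,0,0,0,0,0,1]]'
python3 - <<'E'
from plan import *
e=Rt(45,25).as_euler('xyz',degrees=True)
to(pt(.012,-.018,.15),e)
c=cam("top"); cv2.imwrite("pics/t7.png",cv2.resize(c["image"][160:260,280:440,::-1],None,fx=5,fy=5))
c=cam("wrist"); cv2.imwrite("pics/w7.png",c["image"][:,:,::-1])
E
```

```text
time: 14.0
position: [0.5173, 0.0024, 0.155]
eef_rot: [-116.3, -0.8, -44.8]
force: [-0.5, -0.1, -0.7]
opening: 0.002
pos [0.5173 0.0024 0.155 ] rpy [-116.3463   -0.8329  -44.7669] F [-0.4967 -0.0792 -0.6917] t 14.0 q [-41.8 -27.6 126.   64.3  83.3  -7. ]
shift mm [-2.3  3.   5.1] | 6.3 turn [ 1.3445 -0.1508  0.8517]
```

View pics/t7.png

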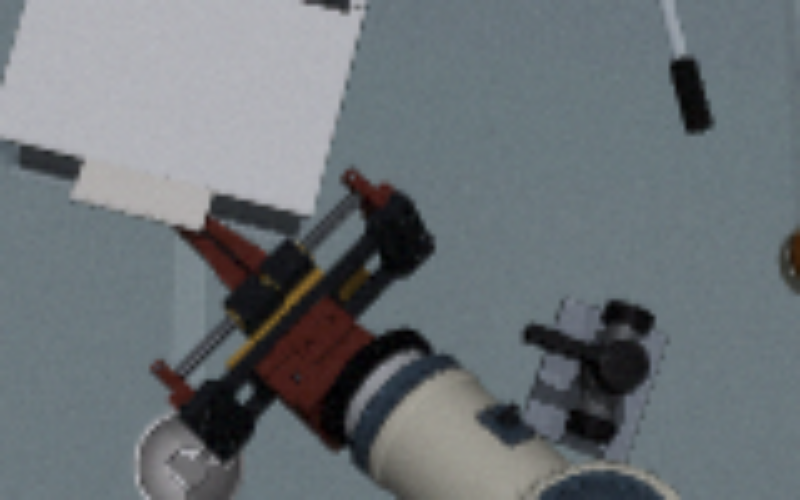

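View pics/w7.png

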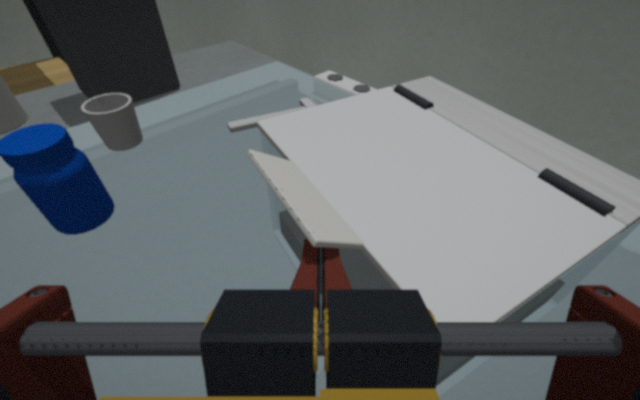

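The finger is under the tab's right corner: the top crop has it disappearing under the tab at (200,225), and the wrist view agrees at (325,245). I'll move it in slightly more, then lift.

```bash
python3 -m creep '[[-3,-2,4,0,0,0,1],[-3,-2,4,0,0,0,1],[0,-7,-3,0,0,0,1],[0,-7,-3,0,0,0,1],[0,-7,-3,0,0,0,1],[0,-7,-3,0,0,0,1],[0,-7,-3,0,0,0,1],[0,0,0,0,0,0,1]]'
python3 - <<'E'
from plan import *
e=Rt(45,25).as_euler('xyz',degrees=True)
to(pt(.02,-.018,.22),e)
c=cam("scene"); cv2.imwrite("pics/s8.png",cv2.resize(c["image"][150:300,190:400,::-1],None,fx=3.8,fy=3.8))
c=cam("wrist"); cv2.imwrite("pics/w8.png",c["image"][:,:,::-1])
E
```

```text
time: 15.1
position: [0.5203, 0.0139, 0.196]
eef_rot: [-116.4, -0.9, -44.9]
force: [0.1, -0.5, -0.1]
opening: 0.008
pos [0.5203 0.0139 0.196 ] rpy [-116.3765   -0.8792  -44.9152] F [ 0.112  -0.5252 -0.1388] t 15.1 q [-40.1 -31.1 124.   63.8  84.   -1.2]
shift mm [ 10.9 -20.  -13.2] | 26.4 turn [ 1.3759 -0.3047  0.8291]
```

View pics/s8.png

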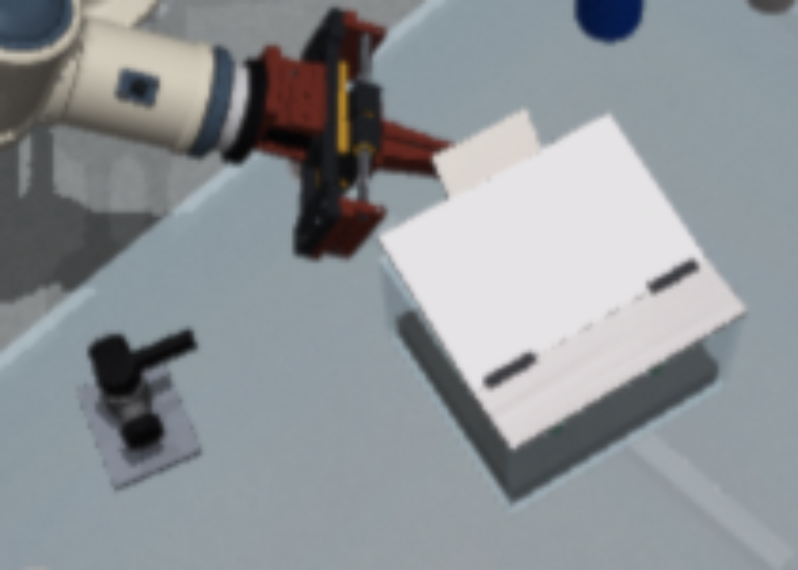

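View pics/w8.png

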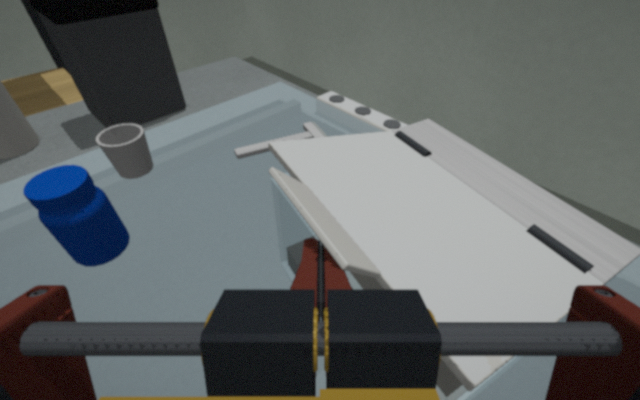

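The lid is rising: there is a gap under its front, and the tank still sits on the same pixels. I'll work out the next segments along the arc.

```bash
cat >> plan.py <<'E'
def seq(W):
    s=bot.sense();p=s['position'];R=rot(s)
    print('pos',p,'rpy',s['eef_rot'],'F',s['force'],'t',s['time'],'q',s['joint_pos'].round(1))
    for q,az,tau in W:
        R2=Rt(az,tau); print('d',(R.inv().apply(q-p)*1000).round(1),'turn',(R.inv()*R2).as_rotvec(degrees=True).round(1)); p,R=q,R2
E
python3 - <<'E'
from plan import *
seq([(pt(.02,-.014,.22),45,25),(arc(30,.14,-.012),45,25),(arc(30,.14,-.012),35,30),(arc(45,.135,-.01),35,30),(arc(45,.135,-.01),25,35)])
E
```

```text
pos [0.5201 0.014  0.195 ] rpy [-116.3991   -0.8024  -44.9132] F [-0.9999  0.3762 -1.1051] t 15.2 q [-40.1 -31.1 124.1  63.8  84.   -1.3]
d [  9.1 -22.5 -10.5] turn [ 1.4 -0.3  0.8]
d [ 15.  -23.9   1.5] turn [0. 0. 0.]
d [0. 0. 0.] turn [-5.   8.9  4.6]
d [ 18.  -31.3   3.3] turn [0. 0. 0.]
d [0. 0. 0.] turn [-5.   8.4  5.4]
```

```bash
python3 -m creep '[[2,-6,-3,0,0,0,1],[2,-8,-4,0,0,0,1],[4,-8,-3,0,0,0,1],[5,-8,0,0,0,0,1],[5,-8,1,0,0,0,1],[5,-8,1,0,0,0,1],[0,0,0,-2.5,4.5,2.3,1],[0,0,0,-2.5,4.5,2.3,1]]'
python3 - <<'E'
from plan import *
seq([(arc(30,.14,-.012),35,30),(arc(45,.135,-.01),35,30),(arc(45,.135,-.01),25,35),(arc(60,.13,-.005),25,35),(arc(60,.13,0),15,35)])
c=cam("scene"); cv2.imwrite("pics/s9.png",cv2.resize(c["image"][150:300,190:400,::-1],None,fx=3.8,fy=3.8))
c=cam("wrist"); cv2.imwrite("pics/w9.png",c["image"][:,:,::-1])
E
```

```text
time: 16.2
position: [0.5482, 0.0062, 0.2426]
eef_rot: [-121.4, -0.8, -55.3]
force: [-0.8, 1.3, -0.2]
opening: 0.002
pos [0.5482 0.0062 0.2426] rpy [-121.3548   -0.8399  -55.3464] F [-0.7869  1.2593 -0.2324] t 16.2 q [-33.9 -37.3 120.4  55.   75.2  16.8]
d [-1.4  2.7 -1.4] turn [ 1.4 -0.7  0.5]
d [ 18.  -31.3   3.3] turn [0. 0. 0.]
d [0. 0. 0.] turn [-5.   8.4  5.4]
d [ 15.1 -29.5  12.2] turn [0. 0. 0.]
d [-3.9 -1.8  2.6] turn [0.  8.2 5.7]
```

View pics/s9.png

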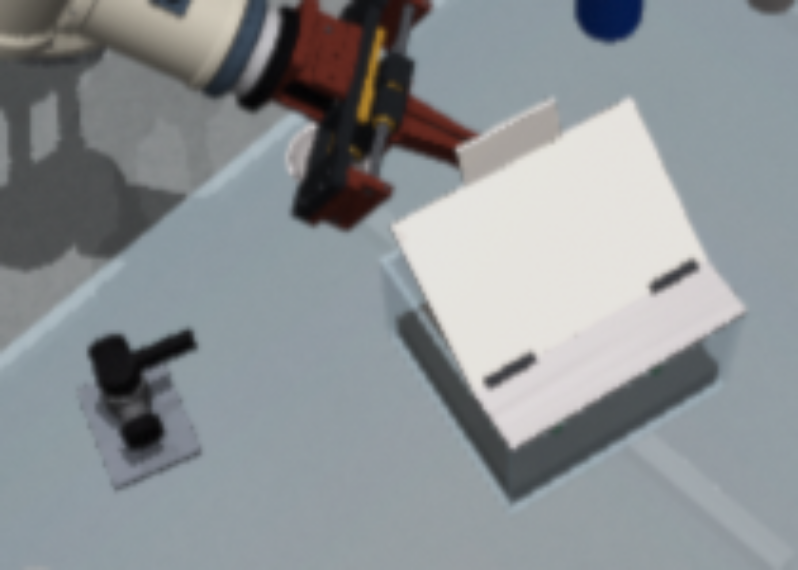

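View pics/w9.png

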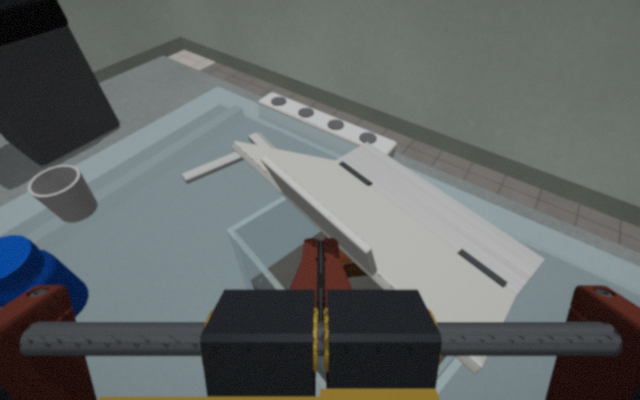

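The lid is now at about 35° with the finger still under the tab. I'll continue.

```bash
python3 -m creep '[[4,-8,1,0,0,0,1],[5,-8,1,0,0,0,1],[5,-8,1,0,0,0,1],[4,-7,1,0,0,0,1],[0,0,0,-2.5,4.2,2.7,1],[0,0,0,-2.5,4.2,2.7,1],[0,0,0,0,0,0,1]]'
python3 - <<'E'
from plan import *
seq([(arc(45,.135,-.01),25,35),(arc(60,.13,-.005),25,35),(arc(60,.13,0),15,35),(arc(75,.125,0),15,35),(arc(90,.125,0),15,35),(arc(105,.125,0),15,35)])
c=cam("scene"); cv2.imwrite("pics/s10.png",cv2.resize(c["image"][150:300,190:400,::-1],None,fx=3.8,fy=3.8))
E
```

```text
time: 17.18
position: [0.5779, 0.0027, 0.2707]
eef_rot: [-126.1, -1.0, -65.2]
force: [-1.8, 0.2, 0.4]
opening: 0.003
pos [0.5779 0.0027 0.2707] rpy [-126.0842   -1.0288  -65.19  ] F [-1.8191  0.156   0.4238] t 17.175 q [-25.1 -37.9 115.5  41.6  67.   35.4]
d [-2.1  7.4 -3.1] turn [ 1.1 -0.8  0.7]
d [ 15.1 -29.5  12.2] turn [0. 0. 0.]
d [-3.9 -1.8  2.6] turn [0.  8.2 5.7]
d [ 15.6 -23.1  18.8] turn [0. 0. 0.]
d [ 15.5 -19.8  20.8] turn [0. 0. 0.]
d [ 15.5 -12.8  25.7] turn [0. 0. 0.]
```

View pics/s10.png

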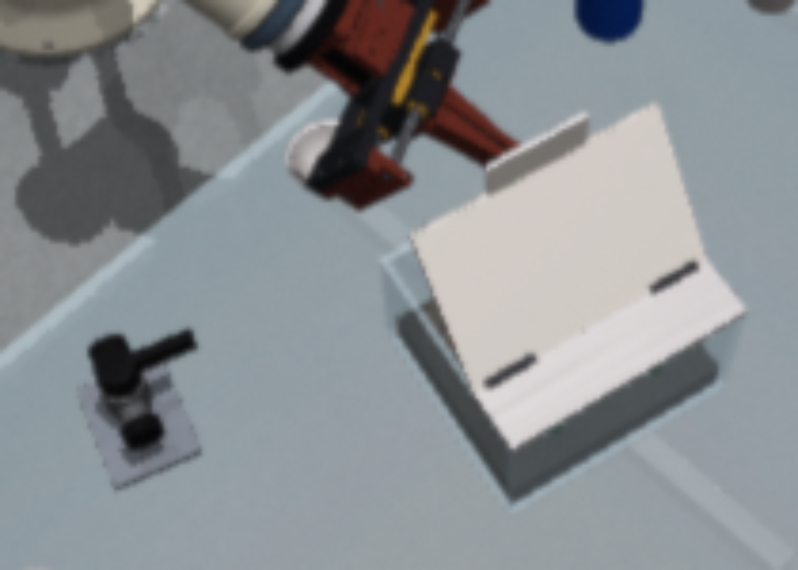

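The lid is at about 50–55° and the tank has not moved. Next I'll carry on up to about 80°.

```bash
python3 -m creep '[[4,-6,2,0,0,0,1],[4,-8,3,0,0,0,1],[4,-7,3,0,0,0,1],[0,0,0,0,4.1,2.8,1],[0,0,0,0,4.1,2.8,1],[3,-6,4,0,0,0,1],[4,-6,5,0,0,0,1],[4,-6,5,0,0,0,1],[0,0,0,0,0,0,1]]'
python3 - <<'E'
from plan import *
seq([(arc(75,.125,0),15,35),(arc(90,.125,0),15,35),(arc(105,.125,0),15,35)])
c=cam("scene"); cv2.imwrite("pics/s11.png",cv2.resize(c["image"][150:300,190:400,::-1],None,fx=3.8,fy=3.8))
c=cam("wrist"); cv2.imwrite("pics/w11.png",c["image"][:,:,::-1])
E
```

```text
time: 18.35
position: [0.63, -0.0094, 0.2871]
eef_rot: [-126.1, -1.0, -75.2]
force: [0.1, 0.1, 0.9]
opening: 0.003
pos [ 0.63   -0.0094  0.2871] rpy [-126.1317   -1.0129  -75.2216] F [0.0983 0.1282 0.8735] t 18.35 q [-17.7 -33.1 110.8  30.5  56.9  50.9]
d [-4.6 -7.4  2. ] turn [ 1.1 -0.8  0.7]
d [ 15.5 -19.8  20.8] turn [0. 0. 0.]
d [ 15.5 -12.8  25.7] turn [0. 0. 0.]
```

View pics/s11.png

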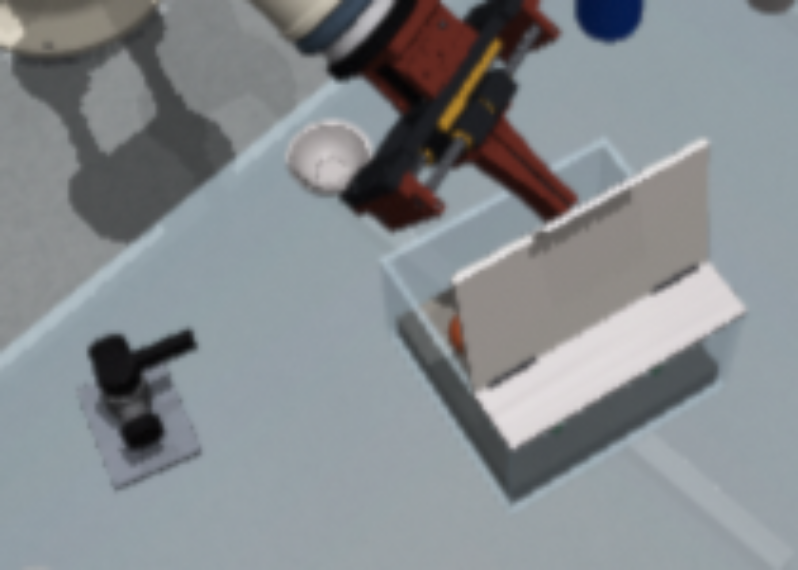

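View pics/w11.png

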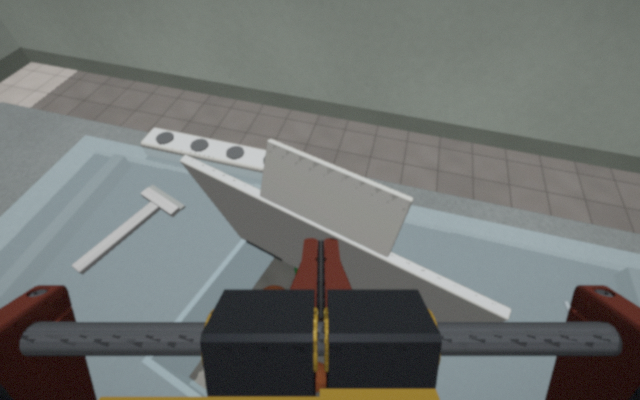

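The lid is nearly upright, at about 85°. I'll push it gently past its balance point.

```bash
python3 -m creep '[[2,-5,4,0,0,0,1],[2,-5,5,0,0,0,1],[3,-5,5,0,0,0,1],[3,-5,5,0,0,0,1],[3,-4,5,0,0,0,1],[3,-4,5,0,0,0,1],[0,0,0,0,0,0,1]]'
python3 - <<'E'
from plan import *
seq([(arc(90,.125,0),15,35),(arc(100,.125,0),15,35)])
c=cam("scene"); cv2.imwrite("pics/s12.png",cv2.resize(c["image"][150:300,190:400,::-1],None,fx=3.8,fy=3.8))
E
```

```text
time: 19.32
position: [0.6752, -0.0149, 0.2931]
eef_rot: [-126.1, -1.0, -75.2]
force: [-0.1, 0.5, 0.8]
opening: 0.005
pos [ 0.6752 -0.0149  0.2931] rpy [-126.1256   -1.0273  -75.2254] F [-0.0709  0.4879  0.753 ] t 19.325 q [-16.5 -25.1 104.8  30.2  54.6  50.9]
d [-6.1  2.2 -8.2] turn [ 1.1 -0.8  0.7]
d [10.4 -9.4 16.7] turn [0. 0. 0.]
```

View pics/s12.png

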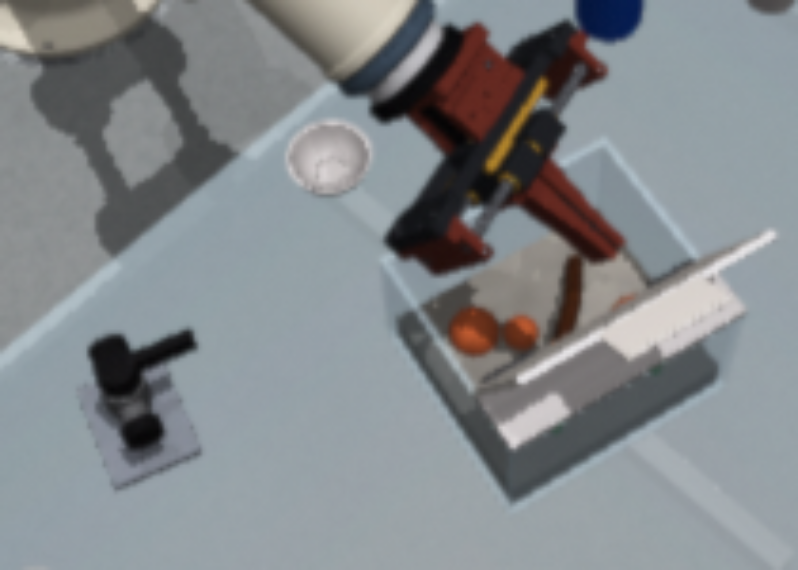

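The lid has gone over and leans back, clear of the finger. I'll back the arm out and check.

```bash
python3 -m creep '[[0,-8,-15,0,0,0,1],[0,-15,-30,0,0,0,1],[0,-15,-40,0,0,0,1],[0,0,-40,0,0,0,1],[0,0,-40,0,0,0,1],[0,0,0,0,0,0,1],[0,0,0,0,0,0,1]]'
python3 - <<'E'
from plan import *
seq([])
c=cam("scene"); cv2.imwrite("pics/s13.png",c["image"][:,:,::-1])
c=cam("top"); cv2.imwrite("pics/t13.png",c["image"][:,:,::-1])
E
```

```text
time: 20.25
position: [0.5604, -0.0407, 0.4323]
eef_rot: [-125.8, -1.4, -75.3]
force: [0.2, 0.5, -0.5]
opening: 0.006
pos [ 0.5604 -0.0407  0.4323] rpy [-125.8495   -1.4024  -75.2677] F [ 0.158   0.53   -0.5105] t 20.25 q [-27.1 -38.5  99.3  33.2  75.5  52.1]
```

View pics/s13.png

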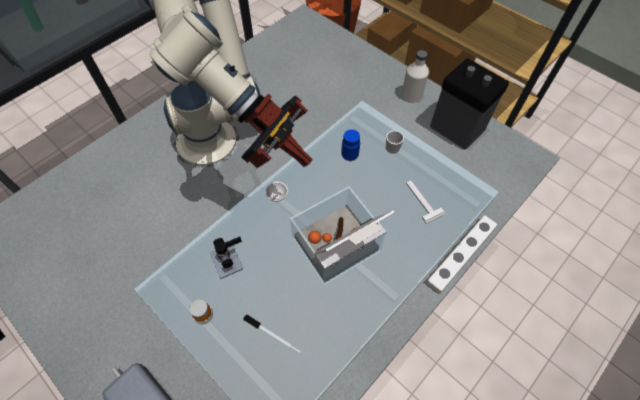

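View pics/t13.png

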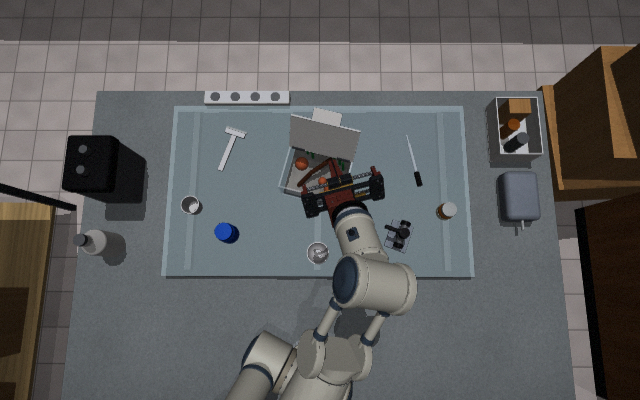

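```bash
python3 -m creep '[[0,0,0,0,0,0,1],[0,0,0,0,0,0,1]]'; python3 - <<'E'
from plan import *
c=cam("scene"); g0=cv2.imread("pics/scene0.png"); g=np.ascontiguousarray(c["image"][:,:,::-1]); p=cv2.imread("pics/s13.png")
print("lid region change since last:",np.abs(g[170:290,280:410].astype(int)-p[170:290,280:410]).mean())
d=np.abs(g.astype(int)-g0).max(2)
for n,(x,y) in {"cup":(394,142),"can":(351,145),"scraper":(425,200),"pipette":(270,333),"jar":(201,311),"bowl":(277,191),"tank rear base":(335,268)}.items(): print(n,d[y-14:y+14,x-14:x+14].mean().round(1))
T=cam("top"); t=np.ascontiguousarray(T["image"][:,:,::-1])
v=np.vstack([np.hstack([cv2.resize(t[205:265,370:430],(390,390),interpolation=cv2.INTER_CUBIC),cv2.resize(g[225:285,200:260],(390,390),interpolation=cv2.INTER_CUBIC)])])
cv2.imwrite("pics/v14.png",v)
lid=np.hstack([cv2.resize(g0[175:285,280:400],(390,358)),cv2.resize(g[175:285,280:400],(390,358))]); cv2.imwrite("pics/l14.png",lid)
# lid angle: predicted tab edge at 2.0 rad
for a in (1.6,1.8,2.0):
    o=np.array([-.160,.020]); X2=o[0]*np.cos(a)+o[1]*np.sin(a); Z2=-o[0]*np.sin(a)+o[1]*np.cos(a)
    for yy in(-.04,.04): print(a,yy,proj(T,H+X2*X+[0,0,Z2]+yy*Y))
E
```

```text
time: 20.6
position: [0.5615, -0.0398, 0.429]
eef_rot: [-126.1, -1.2, -75.1]
force: [-0.2, -0.6, -0.1]
opening: 0.007
lid region change since last: 0.5198717948717949
cup 7.4
can 6.8
scraper 8.4
pipette 8.2
jar 7.7
bowl 18.4
tank rear base 15.9
1.6 -0.04 [336.9897 130.3199]
1.6 0.04 [307.8574 123.6113]
1.8 -0.04 [339.5655 120.7039]
1.8 0.04 [310.7842 114.1167]
2.0 -0.04 [341.7929 112.941 ]
2.0 0.04 [313.4943 106.4967]
```

View pics/v14.png

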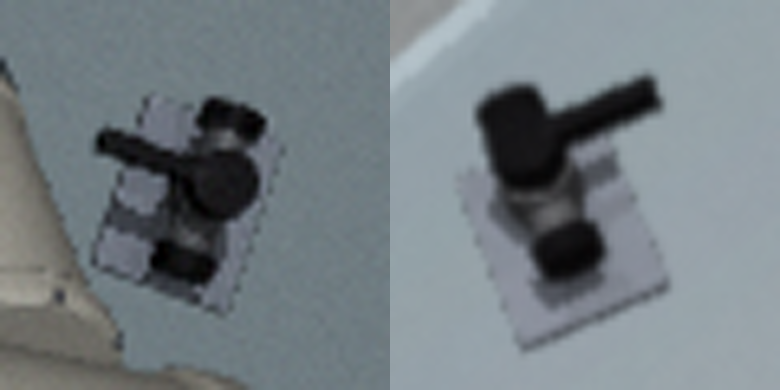

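View pics/l14.png

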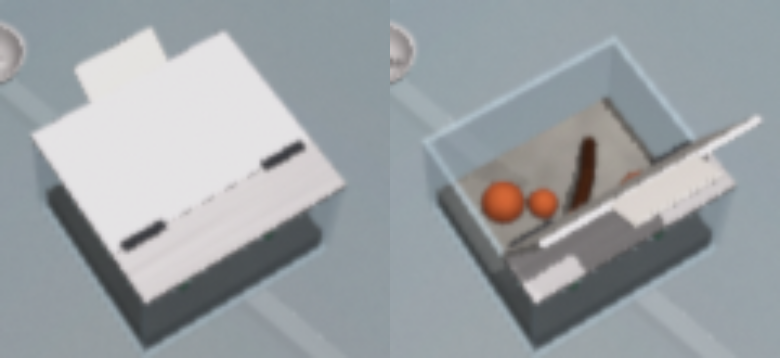

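The lever is square across the pipe. The lid's tab edge in the top view, about (314,108) to (341,113), matches the 2.0 rad prediction, and the tank's corners are where they were. I'll hand in.

```bash
python3 -c "
from bench import bot
print(bot.hand_in(), bot.sense()['time'])"
```

```text
the job is handed in; nothing more can be done
the job is handed in; nothing more can be done
```

I turned the valve off first, then opened the lid, and handed the job in at about 21 s, with the arm clear of everything.

- **Valve:** I swept the lever clockwise with the shut fingers until it met its stop, where the force rose to about 20 N. The last pictures show it square across the pipe, and it stayed there.
- **Lid:** I lifted it by the right corner of the tab, coming in at an angle because the arm cannot reach the tab straight on with the tool near level. I then pushed it past its balance point and it fell open by itself. In the top view the tab's edge sits where a lid at 2.0 rad should be. Nothing moved between the last two pictures, about 0.35 s apart.
- **Everything else:** The tank's corners are at the same pixels before and after, by eye. The cup, canister, scraper, pipette and jar showed little picture change. The bowl and tank-base patches changed more. For the bowl I put this down to the arm's shadow, and it is still at the same pixels in the last views. The tank-base patch also takes in the opened lid.

No check failed. While I pressed the lever against its stop, the wrist also read an upward force of about 12 N that I did not trace. It was gone once I backed off.

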